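# Load the drill jig and lock its cam clamp

### The arm

A 7-joint arm with a two-finger parallel gripper is mounted at the origin on a cart in front of the work surface, level with it; the furniture and walls round the work are solid. World frame = base frame: x ahead of the robot, y to its left, z up, the work surface at z = 0. Lengths are in m, angles in rad, forces in N, time in s.
With the tool pointing down it reaches from about 0.375 to 0.925 m from the base axis. Payload 3.1 kg.
Tool frame: the origin (TCP) lies between the finger pads; the fingertips stand 19 mm ahead of it and the grasp point (between the pads) is the TCP; z points along the fingers, y is the line along which they close (so a half turn about z gives the same grasp; the last joint's range is limited). The gripper opens to 85 mm and grips with 20 to 120 N. Pads are 22 mm wide; open, the fingers measure 114 mm over their backs; the gripper's body (76 mm by 85 mm) begins 54 mm behind the grasp point. The pads swing forward as they close: fully open they stand 13 mm farther back than shut.
Start: joints at [1.131, 0.383, 0.044, 1.598, -0.018, 1.161, -0.05], TCP at [0.218, -0.612, 0.25] pointing down, gripper open.
Joint ranges: [-2.61, 2.61], [-0.41, 2.15], [-1.48, 1.57], [0, 2.5], [-1.57, 4.71], [0.05, 1.97], [-2.85, 2.85]. Speed limits (rad/s): [2.79, 2.79, 3.14, 3.14, 3.14, 3.14, 3.14].

### API

Orientations are given as a unit quaternion [x, y, z, w].
In Python, from bench import move_ptp, movel, move_j, move_gripper, pause, inverse_kinematics, read_camera, camera_params, MotionError, sign_off, look_for, tip_of, read_time_s, read_qpos, read_joint_vel, read_effort, read_eef_pos, read_tcp_rot, read_ft_force, read_ft_torque, read_finger_gap, read_grasp_force gives the robot as it stands. Calls block until the motion is done:
- move_ptp(position, orientation): joint-space move of the TCP to a pose.
- movel(position, orientation=None, speed=0.15): straight line of the TCP; orientation=None keeps the orientation; speed is the mean speed in m/s.
- move_j(angles): joint-space move.
- move_gripper(opening, effort=None): finger opening in m; effort is the grip in N (None keeps the last); returns when the fingers have stopped.
- pause(seconds).
- inverse_kinematics(position, orientation): joint angles nearest the present ones, or None.
- read_camera(name): name is "scene" or "top" or "wrist"; returns the picture (400x640x3 uint8, red, green, blue); there is no depth.
- camera_params(name): a dict with "K" (3x3 intrinsics, pixels), "camera_from_world" (4x4, takes a point from world to camera coordinates). Camera axes: x right, y down, z forward; pixel columns grow to the right and rows downward; lengths in m; the calibration is good to about 2 mm. A picture is of the moment at which its call begins: read the wrist's pose just before it. camera_params takes no time and is no camera call; for the wrist camera it gives the pose at the moment of the call.
A pose or a line that the arm cannot do raises MotionError and nothing moves.
- sign_off(): hands the job in; it is judged then, once.
Trained networks look in the newest picture that a camera, given by its name, has taken for a name from the list of things; names that differ only in an ending like _2 or _b are one class to them, and where a whole thing is asked for, a point or a joint stands for the part that bears it (a point fixed in the world has none). Each returns a list of dicts, best first, with "confidence" (0 to 1); they miss things now and then, are a little off and sometimes report something else, mostly with a low value. They report only what shows in the picture. A call takes as long as a camera call. They do not tell look-alikes from the thing itself.
- look_for(camera, name): "at" ([column, row] in pixels, amid what is visible of it).
- tip_of(camera, name): "at" ([column, row] in pixels: a listed point, or the origin of a listed thing).
Readings, each from a call of its own:
- read_time_s(): time.
- read_qpos(): joint angles.
- read_joint_vel(): joint speeds.
- read_effort(): joint torques, N m.
- read_eef_pos(): TCP position.
- read_tcp_rot(): TCP orientation.
- read_ft_force(): force on the tool from outside, world axes, zero at the start.
- read_ft_torque(): the same for the moment, N m.
- read_finger_gap(): finger opening in m.
- read_grasp_force(): force on a finger pad.
Only numpy, scipy, OpenCV 4.12 (cv2) and the standard library are available. Lean on these libraries where they do the work, as an engineer would, in place of code of your own. Each camera call takes 0.05 s, during which the arm holds its last target. There are 200 camera calls.

### The job

Load the drill jig: with a fingertip, push the free end of the wooden offcut so that it slides along the fence, under the drill-bush plate, fully home against the end stop. Then push the red-handled cam lever round with one finger, firmly, until the cam has clamped the offcut tight and square against the fence, and leave it locked. Only push: never lift the offcut off the jig's board, and leave the pencil, try square and tape measure alone.

Things in the scene. Friction and masses are not known exactly. Their poses are not given: they have to be found in the camera images.
- jig_corner (a point): Inner corner of the drill jig where fence and end stop meet, on top of its plywood board (165 x 300 mm, 18 mm thick, fixed to the bench), 18 mm above the bench. The jig's axes: x across the board away from the fence (roughly away from the robot), y along the fence away from the stop (roughly to the robot's left), z up. Fence face is the plane x = 0, stop face the plane y = 0.
- fence_top (a point): Middle of the top of the fence's inner face, 46 mm above the bench. The fence is a wooden strip along the robot's side of the board, 28 mm thick, 28 mm high above the board, 300 mm long. The offcut's long side is to lie against it.
- stop_top (a point): Centre of the top of the steel drill-bush plate (44 x 58 x 8 mm, 63 mm above the bench; the bush in it stands 1.5 mm higher). It is bolted on the end stop, a wooden block 28 mm thick at the board's right end, and overhangs the offcut's seat by 28 mm from the stop's face, 5 mm above the offcut.
- offcut_centre (a point): Centre of the loose brown wooden offcut, 45 x 140 x 32 mm, 0.1 to 0.2 kg, flat on the board, half-way up its height. Its y axis runs along its length. It starts 1 to 5 mm off the fence, about 1 degree askew, 30 to 75 mm short of the stop: push the middle of its left end (away from the stop). Home, this point is at x = 22.5, y = 70 mm in jig_corner's axes.
- cam_pivot (a point): The upright axis of cam and lever, 63 mm above the bench; in jig_corner's axes at x = 77, y = 75 mm. The cam is a steel disc of 52 mm diameter set 9 mm off this axis, from 20 to 48 mm above the bench; open, it clears the offcut by 5 mm or more. Above it a hub of 25 mm diameter and a bolt head reach to 79 mm above the bench.
- lever_grip (a point): Point on the lever's centre line in the middle of its red round grip, 90 mm from the pivot, 62.5 mm above the bench. The lever is a level round bar 11 mm thick; the red grip, 17 mm thick, runs from 54 to 115 mm from the pivot. Under it lie only the board and, past its edge, the bench. Push the grip on its side, square to the lever.
- cam_lever (a joint): Lever angle, rad. 0 = open, 45 degrees clockwise (from above) of the jig's x axis; grows as it is pushed anticlockwise. Starts at 0 to 0.4; 2 N at the grip turns it, it stays where left. An askew offcut stiffens it early, from 1.8: keep pressing, the cam squares it. The cam bites at about 2.05; press to 15 to 20 N at the grip for a second. Locks itself; draws the offcut to the stop. Limit 2.75.
- pencil: A red carpenter's pencil, 165 mm long, lying on the bench left of the jig: leave it alone.
- square: A try square with wooden stock and steel blade, 197 x 111 mm, lying flat on the bench to the left of the jig and the pencil: leave it alone.
- tape_measure: A yellow tape measure, 35 x 84 x 69 mm, standing on the bench right of the jig: leave it alone.
There are look-alikes about, which are no part of the job. What is shaped like the part that bears offcut_centre but green or yellow is not meant.

How it is judged:
By the outcome, as a careful person would: the job done as asked, in the order asked, and still so for the second after the job is handed in, with the robot touching nothing.
It also fails if it takes over 64 s, if anything falls off the work surface, if the arm or the gripper's body presses on something with over 40 N, if the wrist force passes 120 N, or if a joint passes its speed limit or range.

## Working session

There is one attempt and no reset: what is moved stays moved. The work goes in short steps, each a Python script; the robot and the scene stay as the last script left them, time stands still between calls to the robot, and variables do not carry over. Pictures are saved under pics/ and viewed, at most 10 in all, crops included, and the job is handed in when it is done.

```bash
mkdir -p pics; cat > h.py <<'E'
import numpy as np, cv2
from bench import *
def ray(cam,px,z):
    p=camera_params(cam);K=np.array(p["K"]);T=np.array(p["camera_from_world"])
    R=T[:3,:3];c=-R.T@T[:3,3];d=R.T@np.linalg.inv(K)@np.array([px[0],px[1],1.])
    return c+d*(z-c[2])/d[2]
Z=dict(jig_corner=.018,fence_top=.046,stop_top=.063,offcut_centre=.034,cam_pivot=.063,lever_grip=.0625)
def find(cam,names=Z,n=2):
    for k in names:
        for r in tip_of(cam,k)[:n]:
            print(cam,k,np.round(r["confidence"],2),np.round(r["at"],1),np.round(ray(cam,r["at"],Z[k]),4)[:2])
def save(cam,f):
    im=read_camera(cam);cv2.imwrite("pics/"+f,im[:,:,::-1]);return im
E
python3 - <<'E'
from h import *
print(read_time_s(),read_tcp_rot(),read_finger_gap())
a=save("scene","s0.png");b=save("top","t0.png")
find("scene");find("top")
for c in("scene","top"):print(c,-np.array(camera_params(c)["camera_from_world"])[:3,:3].T@np.array(camera_params(c)["camera_from_world"])[:3,3])
E
```

```text
0.0 [ 9.85421095e-01  1.70128090e-01 -2.92118240e-04 -1.27030599e-03] 0.08533209185240123
scene jig_corner 0.84 [370.7 206.2] [ 0.4584 -0.0588]
scene fence_top 0.57 [347.7 212.4] [0.4537 0.0501]
scene stop_top 0.63 [364.3 187.3] [ 0.5    -0.0724]
scene offcut_centre 0.77 [333.3 211.6] [0.4992 0.0644]
scene offcut_centre 0.69 [341.7 162.5] [ 0.7086 -0.1849]
scene cam_pivot 0.57 [338.4 189.8] [ 0.5451 -0.003 ]
scene lever_grip 0.84 [334.9 180.4] [ 0.5959 -0.0381]
scene lever_grip 0.6 [237.8 269.3] [0.4445 0.4437]
top jig_corner 0.93 [377.1 236.6] [ 0.4643 -0.0679]
top jig_corner 0.43 [324.1 225.7] [0.4945 0.0671]
top fence_top 0.92 [333.6 233.6] [0.4717 0.0435]
top stop_top 0.9 [379.  225.3] [ 0.489 -0.069]
top offcut_centre 0.87 [426.  135.2] [ 0.7241 -0.2013]
top offcut_centre 0.62 [322.7 224.2] [0.4969 0.0706]
top cam_pivot 0.61 [348.1 205.2] [0.5406 0.0063]
top lever_grip 0.7 [369.3 175.9] [ 0.6139 -0.0487]
scene [-0.35009721  0.91417027  0.80744679]
top [0.37267751 0.0614892  1.32939045]
```

```bash
python3 - <<'E'
import cv2
a=cv2.imread("pics/t0.png")[110:310,200:460]
cv2.imwrite("pics/t0c.png",cv2.resize(a,None,fx=3,fy=3,interpolation=cv2.INTER_CUBIC)[:600,:780])
E
```

```text
(no output)
```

View pics/t0c.png

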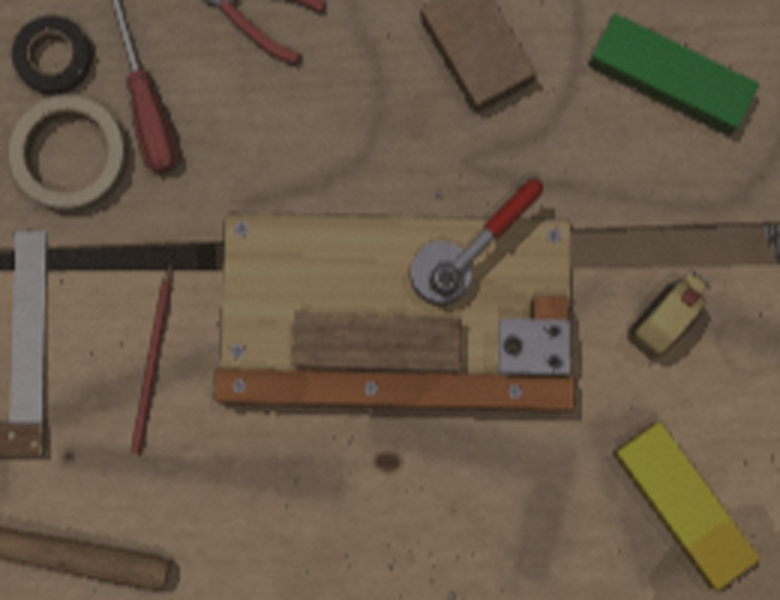

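View pics/s0.png

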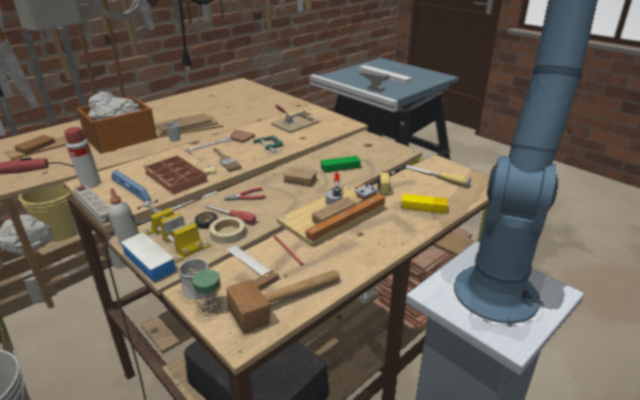

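The top view shows the offcut lying beside the fence at about (326,223) px. The green and yellow blocks and a second brown block are look-alikes. The lever points away and to the right, so it's open. I'll move the wrist camera over the jig for a finer measurement.

```bash
python3 - <<'E'
from h import *
q=[1,0,0,0]
move_ptp([0.50,0.02,0.33],q)
move_gripper(0.0,40)
print(read_time_s(),read_eef_pos(),read_finger_gap(),read_qpos())
save("wrist","w0.png");find("wrist",n=3)
E
```

```text
3.9417 [0.49999532 0.02005241 0.33002086] 1.6970223451033955e-06 [ 0.48855581  0.07084963 -0.63229023  1.82526255  0.04397758  1.25937236
 -1.72671312]
wrist jig_corner 0.69 [378.4 174.4] [ 0.4686 -0.0666]
wrist jig_corner 0.29 [279.2 156.6] [0.4922 0.0634]
wrist fence_top 0.77 [293.5 178.7] [0.4704 0.0438]
wrist stop_top 0.97 [388.1 172.5] [ 0.4829 -0.069 ]
wrist stop_top 0.62 [279.5 160.1] [0.4977 0.0587]
wrist offcut_centre 0.98 [462.7 247.4] [ 0.3697 -0.1856]
wrist offcut_centre 0.92 [279.3 157.3] [0.4948 0.0617]
wrist cam_pivot 0.55 [326.7 119.4] [0.5441 0.0043]
wrist lever_grip 0.82 [389.3  57.5] [ 0.6084 -0.0612]
```

View pics/w0.png

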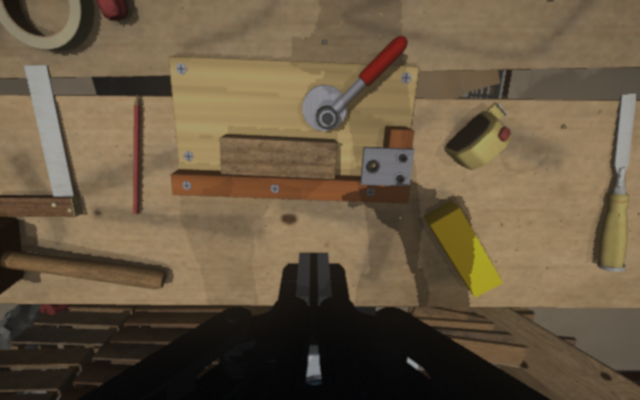

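The wrist view shows the offcut at (279,157), the lever grip at (384,60), the plate at (388,167) and the jig corner near (366,178). I'll fit the jig pose from the detections and the board edges.

```bash
python3 - <<'E'
from h import *
im=read_camera("wrist")
for n,p,z in [("far L",(172,57),.018),("far R",(419,67),.018),("fence inner L",(173,171),.046),("fence inner 2",(360,177),.046),("fence outer L",(172,194),.046),("fence outer R",(408,202),.046),("off topL far",(222,135),.05),("off topL near",(220,173),.05),("off TR far",(338,143),.05),("off TR near",(335,179),.05),("plate FL",(364,147),.063),("plate FR",(413,150),.063),("plate NL",(361,184),.063),("plate NR",(411,187),.063),("bolt",(327,118),.079),("tipgrip",(403,41),.0625),("gripstart",(364,82),.0625)]:
    print(n,np.round(ray("wrist",p,z)[:2],4))
cv2.imwrite("pics/w1.png",cv2.resize(im[40:220,160:430,::-1],None,fx=2.96,fy=2.96,interpolation=cv2.INTER_CUBIC))
E
```

```text
far L [0.6114 0.1862]
far R [ 0.6007 -0.1066]
fence inner L [0.4801 0.1917]
fence inner 2 [ 0.4727 -0.0386]
fence outer L [0.4503 0.197 ]
fence outer R [ 0.4399 -0.101 ]
off topL far [0.5247 0.1266]
off topL near [0.4787 0.133 ]
off TR far [ 0.5155 -0.01  ]
off TR near [ 0.4712 -0.0074]
plate FL [ 0.5131 -0.0391]
plate FR [ 0.5097 -0.0958]
plate NL [ 0.4687 -0.0377]
plate NR [ 0.465  -0.0978]
bolt [0.5473 0.0046]
tipgrip [ 0.6244 -0.0744]
gripstart [ 0.5838 -0.0356]
```

View pics/w1.png

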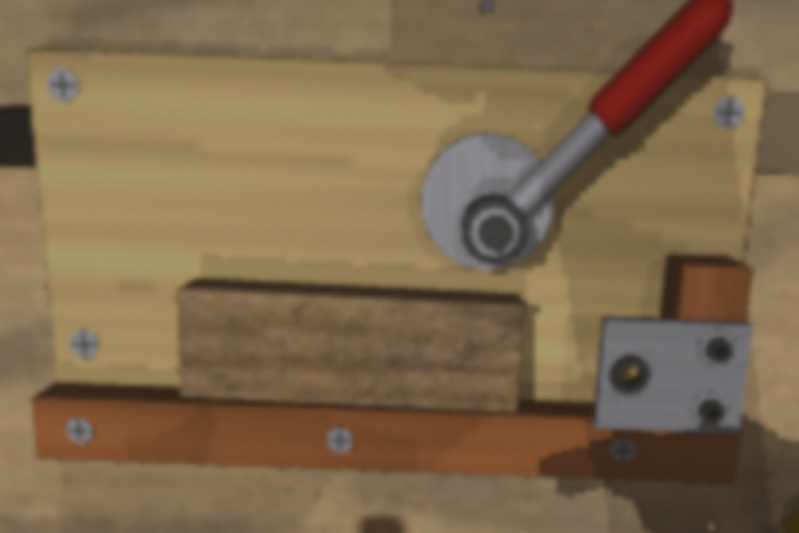

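Jig yaw is about −2° and the corner is near (0.4675, −0.0677). The offcut's left end is at jig y ≈ 198 mm. Next I push it home, watching the force.

```bash
cat >> h.py <<'E'
from scipy.spatial.transform import Rotation as Ro
YAW=np.radians(-2.05);C=np.array([.4675,-.0677])
ux=np.array([np.cos(YAW),np.sin(YAW)]);uy=np.array([-np.sin(YAW),np.cos(YAW)])
def W(x,y,z): return list(C+ux*x+uy*y)+[z]
def J(p): d=np.array(p[:2])-C; return np.array([d@ux,d@uy])
def Q(a): return list((Ro.from_euler('z',a)*Ro.from_euler('x',np.pi)).as_quat())
def F():
    f=np.array(read_ft_force())[:2]; return np.array([f@ux,f@uy])
E
python3 - <<'E'
from h import *
q=Q(YAW)
move_ptp(W(.024,.235,.12),q)
movel(W(.024,.235,.043),q,.12)
f0=F();print(read_time_s(),f0)
y=.235
movel(W(.024,.220,.043),q,.06)
y=.220;k=0
while y>.140:
    y-=.004 if y>.165 else .0015
    movel(W(.024,y,.043),q,.05)
    f=F()-f0
    k+=1
    if k%4==0 or f[1]>4: print(round(y,4),np.round(f,1),np.round(J(read_eef_pos()),4))
    if f[1]>7: break
print(read_time_s())
save("wrist","w2.png")
E
```

```text
6.1333 [-0.29505877  0.3799855 ]
0.204 [-0.4 -0.6] [0.024  0.2035]
0.188 [ 0.2 -0.2] [0.024  0.1875]
0.172 [0.3 0.4] [0.024  0.1715]
0.161 [0.1 0.5] [0.024  0.1609]
0.155 [-0.1 -0.1] [0.024  0.1549]
0.152 [0.3 5.1] [0.0245 0.1547]
0.1505 [1.7 7. ] [0.0246 0.1546]
0.149 [ 0.7 10.3] [0.0246 0.1545]
12.5333
```

```bash
python3 - <<'E'
from h import *
a=save("top","t2.png")[150:270,240:420,::-1]
cv2.imwrite("pics/t2c.png",cv2.resize(a,None,fx=4,fy=4,interpolation=cv2.INTER_CUBIC))
E
```

```text
(no output)
```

View pics/t2c.png

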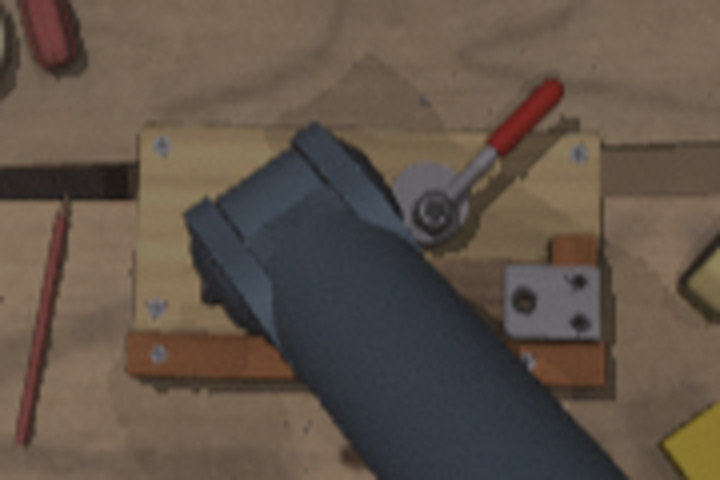

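Home contact is clear: the finger stopped at y ≈ 154.6 mm with the force rising to 10 N. Allowing about 14 mm of finger half-thickness, that puts the offcut's end at 140 mm. Now I retreat and check IK along the lever arc.

```bash
cat >> h.py <<'E'
def L(th,d,z=.064,r=.085):
    p=th-np.pi/4; e=np.array([np.cos(p),np.sin(p)]);n=np.array([-e[1],e[0]])
    x=np.array([.077,.075])+r*e-d*n
    return W(x[0],x[1],z)
def LQ(th,off=0): return Q(YAW+th-np.pi/4+off)
E
python3 - <<'E'
from h import *
q=Q(YAW)
movel(W(.024,.175,.043),q,.1)
movel(W(.024,.175,.16),q,.2)
for off in (0,np.pi):
    for th in np.arange(0,2.8,.45):
        s=inverse_kinematics(L(th,.023),LQ(th,off)); print(round(off),round(th,2),None if s is None else np.round(s,2))
find("wrist",["offcut_centre","lever_grip","cam_pivot"])
read_camera("wrist");find("wrist",["offcut_centre","lever_grip","cam_pivot"]);print(read_time_s())
E
```

```text
0 0.0 [ 0.41  0.55 -0.44  1.85  0.31  0.82 -2.58]
0 0.45 [ 0.42  0.61 -0.52  1.77  0.38  0.86 -2.22]
0 0.9 [ 0.42  0.65 -0.6   1.74  0.45  0.9  -1.87]
0 1.35 [ 0.41  0.68 -0.69  1.73  0.52  0.92 -1.53]
0 1.8 [ 0.42  0.68 -0.77  1.77  0.58  0.93 -1.19]
0 2.25 [ 0.46  0.68 -0.86  1.84  0.64  0.92 -0.84]
0 2.7 [ 0.53  0.66 -0.95  1.93  0.69  0.91 -0.46]
3 0.0 [ 0.81  0.75 -0.99  1.83  0.75  0.99  0.25]
3 0.45 [ 0.79  0.85 -1.06  1.76  0.84  1.07  0.62]
3 0.9 [ 0.81  1.02 -1.25  1.72  1.04  1.23  0.92]
3 1.35 [ 0.74  1.02 -1.25  1.72  1.04  1.22  1.31]
3 1.8 [ 0.71  1.   -1.25  1.76  1.03  1.2   1.69]
3 2.25 [-1.05  0.88  1.14  1.91 -0.95  1.03 -2.76]
3 2.7 [-0.65  0.48  0.48  1.98 -0.32  0.75 -2.81]
wrist offcut_centre 0.87 [498.4 281.7] [ 0.4158 -0.0484]
wrist cam_pivot 0.88 [557.9 190.7] [ 0.5052 -0.0599]
wrist offcut_centre 0.77 [447.3 192.8] [0.4967 0.0029]
wrist offcut_centre 0.68 [634.7 315.3] [ 0.3779 -0.1717]
wrist lever_grip 0.75 [595.   16.4] [ 0.6107 -0.0602]
wrist lever_grip 0.59 [468.7 132.3] [0.547  0.0046]
wrist cam_pivot 0.97 [468.4 131.5] [0.5478 0.0051]
14.125
```

```bash
cat >> h.py <<'E'
def nf(th,f):
    p=th-np.pi/4; return -f@np.array([-np.sin(p),np.cos(p)])
def ang():
    v=J(read_eef_pos())-np.array([.077,.075]);r=np.hypot(*v)
    return np.arctan2(v[1],v[0])+np.pi/4+np.arcsin(.023/r),r
E
python3 - <<'E'
from h import *
move_ptp(L(0.,.042,.16),LQ(0.))
movel(L(0.,.042),LQ(0.),.15)
f0=F();print(read_time_s(),f0)
movel(L(0.,.026),LQ(0.),.08)
th=0.
try:
    while th<1.65:
        th+=.165
        movel(L(th,.023),LQ(th),.08)
        f=nf(th,F()-f0);print(round(th,2),round(f,1),np.round(ang(),3))
        if f>14: break
except MotionError as e: print(e)
np.save("f0.npy",f0);print(read_time_s())
E
```

```text
15.7583 [0.19088917 0.42846722]
0.17 1.2 [0.164 0.088]
0.33 1.0 [0.327 0.088]
0.49 0.5 [0.494 0.088]
0.66 0.2 [0.66  0.088]
0.83 0.3 [0.825 0.088]
0.99 1.5 [0.991 0.088]
1.16 0.9 [1.156 0.088]
1.32 0.2 [1.321 0.088]
1.49 0.6 [1.485 0.088]
1.65 0.1 [1.649 0.088]
19.475
```

```bash
python3 - <<'E'
from h import *
a=save("wrist","w3.png")
E
```

```text
(no output)
```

View pics/w3.png

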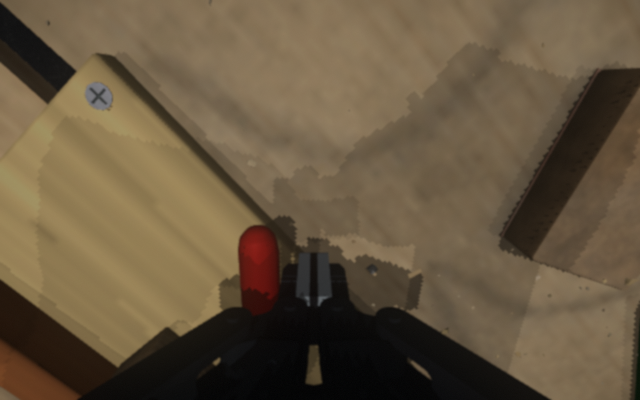

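The red grip at (259,268) is riding against the finger's side at (300,275). Now I press on into the clamping range in small steps.

```bash
python3 - <<'E'
from h import *
f0=np.load("f0.npy");th=1.65
while th<2.7:
    th+=.03 if th<1.8 else .02
    movel(L(th,.023),LQ(min(th,2.1)),.05)
    f=nf(ang()[0],F()-f0)
    if f>1.5: print(round(th,2),round(f,1),np.round(ang(),3))
    if f>16.5: break
for i in range(5):
    pause(.25);f=nf(ang()[0],F()-f0);print(round(f,1),round(ang()[0],3))
np.save("th.npy",th);print(read_time_s())
E
```

```text
1.71 1.8 [1.705 0.088]
1.74 2.1 [1.741 0.088]
1.77 1.6 [1.774 0.088]
1.82 1.9 [1.822 0.088]
1.84 1.9 [1.843 0.088]
1.86 2.3 [1.863 0.088]
1.98 1.7 [1.983 0.088]
2.06 2.0 [2.061 0.088]
2.08 4.8 [2.071 0.088]
2.1 5.8 [2.081 0.088]
2.12 7.5 [2.088 0.088]
2.14 8.7 [2.096 0.088]
2.16 10.7 [2.102 0.088]
2.18 13.0 [2.108 0.088]
2.2 14.5 [2.115 0.088]
2.22 16.9 [2.118 0.088]
16.7 2.118
16.1 2.118
17.1 2.119
16.9 2.118
17.0 2.118
27.275
```

The cam bit at about 2.07 rad and held 17 N for over a second at 2.118. I'll back off square to the lever, raise the arm and check.

```bash
python3 - <<'E'
from h import *
t=2.12
movel(L(t,.05),LQ(2.1),.08)
movel(L(t,.05,.2),LQ(2.1),.2)
move_ptp([0.42,0.02,0.33],Q(YAW))
a=save("wrist","w4.png");find("wrist");print(read_time_s(),F())
for f in ("wrist",):
    cv2.imwrite("pics/w4c.png",a[:240,100:500,::-1].repeat(2,0).repeat(2,1)[:480,:800])
E
```

```text
wrist jig_corner 0.92 [384.2 110.1] [ 0.4679 -0.0694]
wrist fence_top 0.55 [288.  112.8] [0.471  0.0479]
wrist stop_top 0.85 [390.4  96.2] [ 0.4864 -0.0665]
wrist offcut_centre 0.72 [472.7 190.3] [ 0.3651 -0.1834]
wrist offcut_centre 0.63 [325.6  91.7] [0.4925 0.0034]
wrist cam_pivot 0.86 [324.1  37. ] [0.5476 0.0046]
wrist lever_grip 0.62 [242.1  12.1] [0.5735 0.0874]
30.0083 [0.03612422 0.1563999 ]
```

View pics/w4c.png

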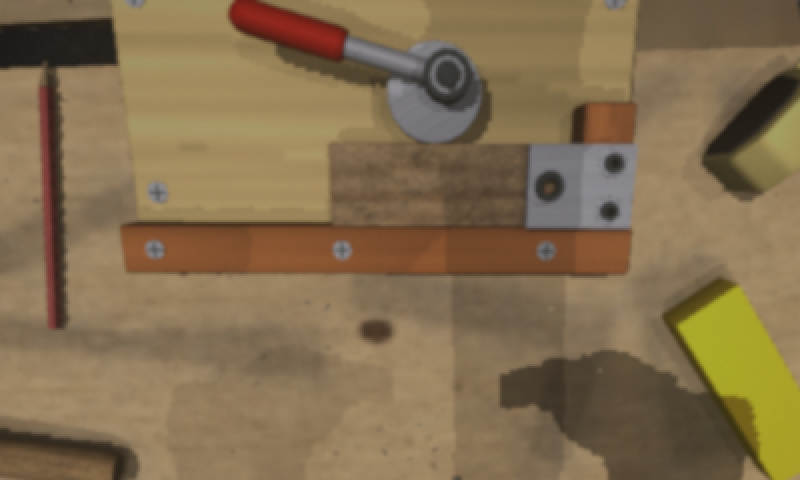

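The picture shows the offcut under the plate, flush to the fence, with the cam touching its far side at (435,142). The lever is round and the arm is clear. One quick check of the offcut's end position before signing off.

```bash
python3 - <<'E'
from h import *
for p,z in [((265,71),.05),((265.5,112),.05),((324,37),.079),((417,52),.046),((417,71),.046)]: print(np.round(J(ray("wrist",p,z)),4))
E
```

```text
[0.0446 0.1396]
[0.0005 0.141 ]
[0.0757 0.0755]
[ 0.0646 -0.0278]
[ 0.0451 -0.0298]
```

The end is at y ≈ 140 mm and the sides at x ≈ 0 and 45 mm, so the offcut is home and square.

```bash
python3 -c "
from bench import *
print(sign_off())"
```

```text
the job is handed in; nothing more can be done
None
```

The offcut is home against the stop and square to the fence, and the cam lever is locked at about 2.12 rad after holding 17 N for over a second. The job is handed in at about 30 s with the arm clear.

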